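# Press the glued skylight onto the model roof

### The job

The square skylight on the model house's roof has just been glued. Lift the pressing stick out of its wooden stand by its handle and press its rubber foot on the middle of that square patch, with the stick standing square to the roof slope and lightly enough that the foot's spring is clearly pushed in but not bottomed. Do not shove the house or disturb the other things on the mat, keep the gripper off the roof, and finish while still holding the stick pressed there; it is not put down.

Things in the scene. Friction and masses are not known exactly. Their poses are not given: they have to be found in the camera images.
- house: Loose white model house, 0.6 kg, walls 110 (x) by 140 (y) mm, eaves 65 mm up, ridge along y 97 mm up, 30 degree roof, chimney (to 122 mm) on the far (+x) slope. Origin: centre of its underside, on the 3 mm cutting mat. Its -x slope faces the robot within 0.5 rad and carries two raised pale patches: the square skylight (towards +y) and a 50 by 10 mm strip (towards -y), not part of the job.
- spot (a point): Centre of the top face of the square skylight patch (30 by 30 mm, 2 mm thick), at (-31, 28, 87) mm in the house's frame. Its z axis is the outward normal of the roof slope (30 degrees off vertical, leaning towards the house's -x), its y axis runs along the ridge. The roof is rigid.
- press: Pressing stick, 0.16 kg, 116 mm long. Origin: centre of the rubber foot's face, spring relaxed; z runs along the stick to the handle. Foot 16 mm across, 6 mm long; tube 20 mm across from 22 mm; collar 34 mm across at 52 to 58; dark wooden flat handle at 70 to 116, 44 mm wide along x, 14 mm thick along y (grip it from above). Starts upright in the stand, hung by its collar, foot in the air.
- press_tip (a point): Centre of the foot's face (moves with the foot); axes as the stick's.
- press_foot (a joint): How far the foot is pushed into the stick (m): 0 relaxed, 0.014 bottomed. The spring pushes with 1 N as it starts to move and 0.35 N more per mm (about 3.5 N at 7 mm, 5.9 N at 14 mm).
- stand: Fixed pale wooden block, 70 (x) by 130 (y) by 60 (z) mm, on the mat; three holes in a row along y: the middle one (24 mm) holds the pressing stick, the outer two, 44 mm either side, hold thin stubs that rise 13 mm above the block. Origin: centre of its underside. The house and the stand may change sides.
- small_house: Bystander: smaller model house, 70 by 80 mm, about 106 mm high with chimney, no patch; origin at centre of underside.
- glue: Bystander: white bottle, 48 mm across, 120 mm high; origin at centre of underside.
- paint_jar: Bystander: jar, 52 mm across, 60 mm high; origin at centre of underside.
- mug: Bystander: white mug, 80 mm across, 90 mm high; origin at centre of underside.
- knife: Bystander: craft knife lying flat between the house and the stand, 135 mm along its x, 10 mm high; origin on its underside, near its middle.
- tweezers: Bystander: dark tweezers lying flat between the house and the stand, 117 mm along its x, 6 mm high; origin on its underside at mid-length.
- sanding_block: Bystander: cork block 60 by 35 by 25 mm on the robot's side of the mat; origin at centre of underside.
Things that resemble listed ones, but are neither listed nor needed, are in the scene too. Of the things like the stand, leave any that is green; of the rest the larger one is meant. Leave any pink or yellow look-alike of the house alone.

How it is judged (in metres and radians):
On the way:
1. the stick is lifted clear of the stand in the gripper (z of press in the frame of stand above 0.075 m and contact force between the fingers and press above 2 N and contact force between press and stand below 0.05 N and contact force between press and house below 0.05 N), for 0.2 s.
At the end, for the whole second after the job is handed in: The gripper still holds the stick at rest, clear of the stand; foot centre within 9 mm of the square patch's centre; stick within 0.17 rad (10 degrees) of the roof's normal; foot pushed in 2 to 12.5 mm, pressing with 1 to 9 N; house moved less than 15 mm (distance between press_tip and spot below 0.009 m and angle between the z axis of press and the z axis of spot, either way round below 0.17 rad and value of joint press_foot between 0.002 and 0.0125 m and contact force between press and house between 1 and 9 N and contact force between the fingers and press above 2 N and contact force between press and stand below 0.05 N and linear speed of press below 0.02 m/s and distance of house from where it was at the start of the episode below 0.015 m); the arm keeps its last pose, push and grip.
It fails at once if the house is shoved more than 15 mm (distance of house from where it was at the start of the episode above 0.015 m).
It fails at once if the roof is pressed with more than 20 N (contact force between press and house above 20 N).
It fails at once if the robot itself leans on the house (contact force between any of the fingers, the arm and house above 1 N).
It fails at once if a bystander is shifted by more than 20 mm (distance of any of small_house, glue, paint_jar, mug, knife, tweezers, sanding_block from where it was at the start of the episode above 0.02 m).
It also fails if it takes over 48 s, if anything falls off the work surface, if the arm or the gripper's body presses on something with over 40 N, if the wrist force passes 120 N, or if a joint passes its speed limit or range.

### The arm

A 7-joint arm with a two-finger parallel gripper is mounted at the origin on the work surface. World frame = base frame: x ahead of the robot, y to its left, z up, the work surface at z = 0. Lengths are in m, angles in degrees, forces in N, time in s.
With the tool pointing down it reaches from about 0.425 to 0.875 m from the base axis. Payload 4.7 kg.
Tool frame: the origin (TCP) lies midway between the tips of the shut fingers; the grasp point (between the pads) lies 19 mm behind it (env.grip_point_offset is the distance from the TCP to the grasp point, in m); z points along the fingers, y is the line along which they close (so a half turn about z gives the same grasp; the last joint's range is limited). The gripper opens to 87 mm and grips with 3 to 60 N. Pads are 19 mm wide; open, the fingers measure 117 mm over their backs; the gripper's body (75 mm by 190 mm) begins 51 mm behind the grasp point.
Start: joints at [75.522, 18.392, -4.016, 83.108, 1.295, 78.541, -3.26], TCP at [0.171, -0.627, 0.223] pointing down, gripper open.
Joint ranges: [-163.93, 163.93], [-17.29, 119.83], [-79.2, 71.16], [3.27, 140.29], [-89.18, 269.18], [5.43, 117.66], [-154.24, 154.24]. Speed limits (degrees/s): [147.25, 147.25, 180, 180, 180, 180, 180].

### API

Orientations are given as [roll, pitch, yaw] about the fixed x, y, z axes, in that order (R = Rz(yaw) Ry(pitch) Rx(roll)).
In Python, from cell import env gives the robot as it stands.
- The arm moves only by the shell command python3 -m jog 'ROWS' [FORCE]. ROWS is JSON, a list of rows, each a list of 7 numbers: the shift along the tool's x, y, z in m, then the turn, a rotation vector about the tool's x, y, z in rad, then the finger opening in m, from 0 to 0.087. A call has 1 to 12 rows; each row shifts and turns the commanded pose from where the row before left it, along the tool's axes as they then stand; what a row does not reach is not made up. A row lasts 1/12 s, in which the tool goes at most 41.7 mm and 7.16 degrees, less where a joint would pass 70% of its speed; a pose out of reach is approached as far as the arm can. A call is refused whole if a number of a shift passes 0.0417 or a number of a turn 0.125, either way. A call with a gripper value outside its range is refused whole. The fingers move at their own pace and stop on an object; FORCE is the grip in N (left out, the last holds). Time passes only in rows, so rows that do not move let the fingers close. It gives the time, the measured TCP pose, the force, the opening and the grip force at its end, in the units of the state.
- env.get_obs(): the state, without advancing time (a new reading comes with each control period).
- env.read_camera(name): name is "side" or "top" or "wrist"; returns the picture (384x512x3 uint8, blue, green, red); there is no depth.
- env.get_calibration(name): a dict with "fov_y" (degrees; the focal length in pixels is half the picture's height over the tangent of half this angle, whatever the lens; pixels are square), "cx", "cy" (the principal point, pixels), "k1" (the pictures are not rectified: a ray, as slopes to the right and down, at radius r is drawn at 1 + k1 r^2 times it, then the intrinsics apply), "pose" (4x4, takes a point from camera to world coordinates). Camera axes: x right, y up, looking along -z (the intrinsics and any distortion apply to the point x, -y, -z); pixel columns grow to the right and rows downward; lengths in m; the calibration is good to about 2 mm. A picture is of the moment at which its call begins: read the wrist's pose just before it. get_calibration takes no time and is no camera call; for the wrist camera it gives the pose at the moment of the call.
- env.sign_off(): hands the job in; it is judged then, once.
The state is a dict: "time_s": time; "qpos": joint angles; "joint_velocities": joint speeds; "effort": joint torques, N m; "tool_pos": TCP position; "tool_rot": TCP orientation; "force": force on the tool from outside, world axes, zero at the start; "wrist_torque": the same for the moment, N m; "grip_width": finger opening in m; "grasp_force": force on a finger pad.
Only numpy, scipy, OpenCV 4.12 (cv2) and the standard library are available. Lean on these libraries where they do the work, as an engineer would, in place of code of your own. Each camera call takes 0.05 s, during which the arm holds its last target. There are 200 camera calls.

## Working session

There is one attempt and no reset: what is moved stays moved. The work goes in short steps, Python scripts to look and compute and a shell command to move; the robot and the scene stay as the last step left them, time stands still between calls to the robot, and variables do not carry over. Pictures are saved under pics/ and viewed, at most 10 in all, crops included, and the job is handed in when it is done.

```bash
ls; mkdir -p pics; cat > h.py <<'E'
import numpy as np,cv2
from cell import env
def cal(n):
    c=env.get_calibration(n);f=192/np.tan(np.radians(c['fov_y'])/2);return c,f,np.array(c['pose'])
def ray(c3,u,v):
    c,f,P=c3
    K=np.array([[f,0,c['cx']],[0,f,c['cy']],[0,0,1.]])
    p=cv2.undistortPoints(np.array([[[u,v]]],float),K,np.array([c['k1'],0,0,0.]))[0,0]
    d=P[:3,:3]@np.array([p[0],-p[1],-1]);return P[:3,3],d/np.linalg.norm(d)
def onz(c3,u,v,z):
    o,d=ray(c3,u,v);return o+d*(z-o[2])/d[2]
def proj(c3,X):
    c,f,P=c3;q=P[:3,:3].T@(np.array(X)-P[:3,3]);x,y=q[0]/-q[2],-q[1]/-q[2];s=1+c['k1']*(x*x+y*y)
    return np.array([c['cx']+f*x*s,c['cy']+f*y*s])
def tri(a,b):
    A=np.zeros((3,3));r=np.zeros(3)
    for o,d in(a,b):
        M=np.eye(3)-np.outer(d,d);A+=M;r+=M@o
    X=np.linalg.solve(A,r);return X,[np.linalg.norm((np.eye(3)-np.outer(d,d))@(X-o)) for o,d in(a,b)]
E
python3 - <<'E'
from h import *
for n in('top','side'):
    im=env.read_camera(n);cv2.imwrite(f'pics/{n}.png',im);cv2.imwrite(f'pics/{n}0.png',cv2.resize(im,(800,600),interpolation=cv2.INTER_CUBIC))
    c=env.get_calibration(n);print(n,c['fov_y'],c['cx'],c['cy'],c['k1'],np.round(c['pose'],3).tolist())
print(env.get_obs(),env.grip_point_offset)
E
```

```text
pics
top 52.16255610194389 258.4269505750823 202.4729802681944 -0.10981027140434758 [[-0.005, 0.981, -0.196, 0.243], [-1.0, -0.004, 0.006, 0.048], [0.005, 0.196, 0.981, 1.327], [0.0, 0.0, 0.0, 1.0]]
side 42.121200479413844 254.67035291630742 185.76461917412092 -0.03353313044094651 [[0.95, 0.21, -0.232, 0.072], [-0.313, 0.63, -0.71, -1.193], [-0.004, 0.747, 0.665, 1.275], [0.0, 0.0, 0.0, 1.0]]
{'time_s': 0.1, 'qpos': array([75.52209967, 18.43563619, -4.01586698, 83.17030193,  1.29521678,
       78.54203392, -3.25873188]), 'joint_velocities': array([-0.02961276, -0.1657102 ,  0.01688393, -0.16409879,  0.04613725,
        0.04011556,  0.00821768]), 'effort': array([-5.99403156e-04, -4.92570662e+01, -4.05968819e-01, -3.13398600e+01,
       -6.39881683e-02,  3.94746987e-02,  3.41052089e-05]), 'tool_pos': array([ 0.17117732, -0.62651303,  0.22154067]), 'tool_rot': array([-1.79897279e+02,  5.74553365e-03,  1.52891828e+01]), 'force': array([ 0.43182318,  0.35759509, -0.14273835]), 'wrist_torque': array([0.01500987, 0.05808267, 0.04378925]), 'grasp_force': 0.0, 'grip_width': 0.08732445082289322} 0.0187
```

View pics/top0.png

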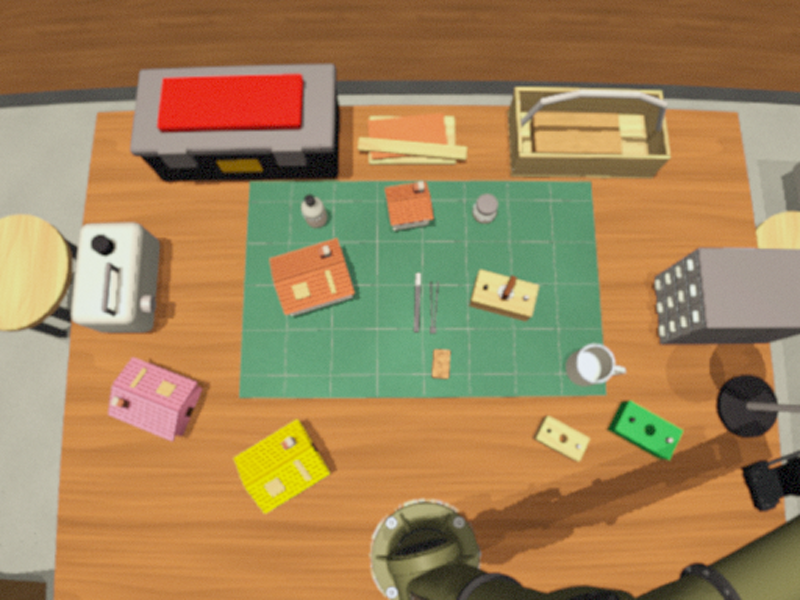

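View pics/side0.png

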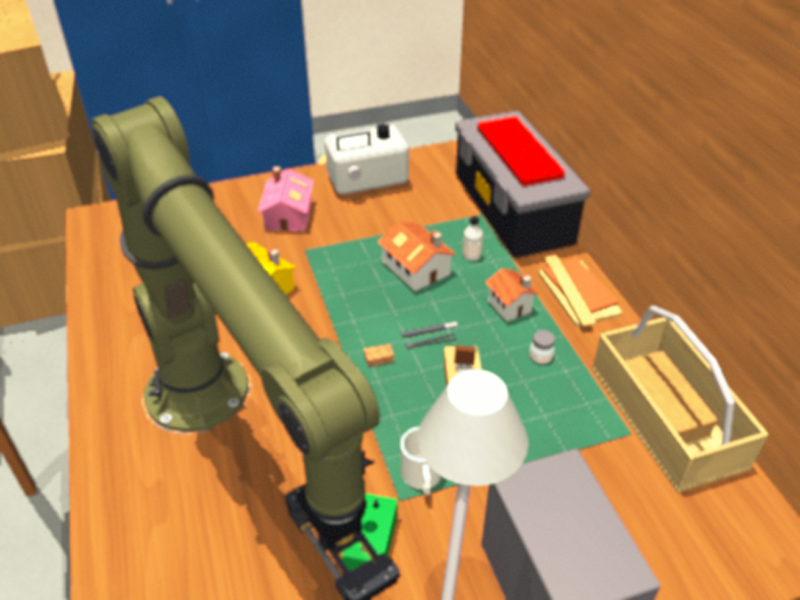

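The top view (800x600) shows three stand-like things: a pale block with the stick on the mat at (505,294), a smaller pale block at (563,438), and a green block at (646,430). The mat one is the larger non-green one and holds the stick, so it is the one meant. The houses are orange (312,278), pink (155,398) and yellow (282,466). The orange/white one with the chimney on its far slope is the target, and its square patch is near (301,290).

```bash
python3 - <<'E'
from h import *
im=cv2.imread('pics/top.png')
a=cv2.resize(im[145:210,165:235],None,fx=5.5,fy=5.5,interpolation=cv2.INTER_CUBIC)
b=cv2.resize(im[160:225,290:360],None,fx=5.5,fy=5.5,interpolation=cv2.INTER_CUBIC)
cv2.imwrite('pics/crop.png',np.hstack([a,b]))
hsv=cv2.cvtColor(im,cv2.COLOR_BGR2HSV)
for n,(u,v) in dict(patch=(192,185),strip=(212,180),roof=(182,175),stand=(310,190),stand2=(335,195),handle=(326,182),mat=(260,230)).items(): print(n,hsv[v,u])
E
```

```text
patch [ 23  99 232]
strip [ 22 106 229]
roof [ 11 166 210]
stand [ 23 100 232]
stand2 [ 24  95 231]
handle [ 12 171 158]
mat [ 70  94 169]
```

View pics/crop.png

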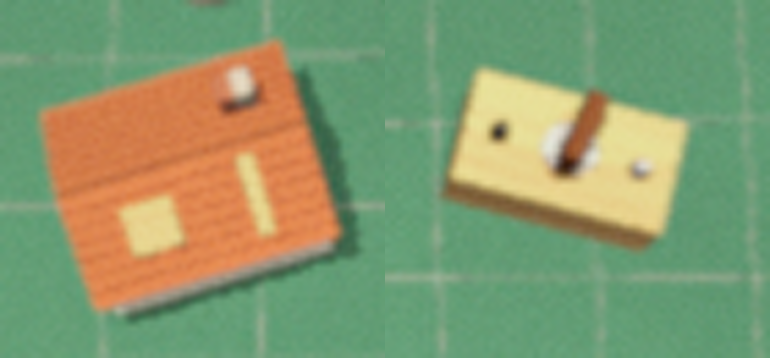

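The crop confirms it: the orange house has its square patch (about original (192,186)) on the near slope towards +y. The large pale stand holds the stick with its brown handle. I'll measure both now.

```bash
cat > meas.py <<'E'
from h import *
def comps(mask,amin):
    n,l,s,c=cv2.connectedComponentsWithStats(mask);return [(c[i],s[i],(l==i).astype(np.uint8)) for i in range(1,n) if s[i,4]>=amin]
im=cv2.imread('pics/top.png');C=cal('top')
hsv=cv2.cvtColor(im,cv2.COLOR_BGR2HSV)
pale=cv2.inRange(hsv,(18,60,200),(32,130,255));
br=cv2.inRange(hsv,(5,120,60),(17,255,185))
og=cv2.inRange(hsv,(5,120,120),(17,255,255))
W=np.zeros_like(pale);W[145:210,165:235]=1
S=np.zeros_like(pale);S[160:225,290:360]=1
pts={}
for c,s,m in comps(pale*W,20): 
    r=cv2.minAreaRect(cv2.findContours(m,0,1)[0][0]);print('patch',c.round(2),s[4],r,onz(C,*c,.09).round(4))
    pts[s[4]]=c
# roof eaves edge direction via contours of roof+patches
m=cv2.morphologyEx((og|pale)*W,cv2.MORPH_CLOSE,np.ones((3,3)));cn=max(cv2.findContours(m,0,1)[0],key=cv2.contourArea)
q=cv2.approxPolyDP(cn,4,True)[:,0];print('roof poly',q.tolist())
for p in q: print(onz(C,*p,.068).round(4))
for c,s,m in comps(pale*S,80):
    print('stand',c.round(2),s)
m=cv2.morphologyEx((pale|br)*S,cv2.MORPH_CLOSE,np.ones((5,5)));
p2=pale*S;cn=np.vstack(cv2.findContours(p2,0,1)[0]);
w=np.array([onz(C,*p,.063)[:2] for p in cn[:,0]])*1000
r=cv2.minAreaRect(w.astype(np.float32));print('stand rect mm',r, cv2.boxPoints(r).round(1).tolist())
for c,s,m in comps(br*S,10):
    ys,xs=np.nonzero(m);w=np.array([onz(C,x,y,.127)[:2] for x,y in zip(xs,ys)])*1000
    print('brown',c.round(2),s,cv2.minAreaRect(w.astype(np.float32)))
E
python3 meas.py
```

```text
patch [211.07 179.87] 46 ((211.15000915527344, 179.9499969482422), (14.546475410461426, 2.8460497856140137), 71.56504821777344) [0.5651 0.1949 0.09  ]
patch [192.3  185.63] 86 ((192.4000244140625, 185.70001220703125), (9.17060375213623, 9.17060375213623), 71.56504821777344) [0.5461 0.2557 0.09  ]
roof poly [[215, 153], [173, 165], [182, 200], [226, 187]]
[0.6641 0.1862 0.068 ]
[0.623  0.3267 0.068 ]
[0.503 0.292 0.068]
[0.5463 0.1476 0.068 ]
stand [322.9  187.36] [302 173  42  29 639]
stand rect mm ((546.49951171875, -174.44284057617188), (128.97947692871094, 69.26378631591797), 74.35681915283203) [[495.79998779296875, -227.1999969482422], [562.5, -245.89999389648438], [597.2000122070312, -121.69999694824219], [530.5, -103.0]]
brown [325.67 183.49] [321 177   9  15  51] ((540.2341918945312, -170.9661102294922), (11.298938751220703, 53.034271240234375), 62.12710952758789)
brown [308.84 196.04] [302 194  15   5  25] ((501.8558349609375, -117.521484375), (45.609107971191406, 5.095425128936768), 74.17691040039062)
brown [322.28 199.5 ] [318 198  10   4  18] ((490.7643737792969, -159.80020141601562), (29.59654998779297, 5.476712703704834), 75.45204162597656)
brown [332.33 202.33] [329 201   8   3  12] ((481.4142150878906, -190.8312530517578), (22.73624610900879, 4.4194536209106445), 78.26889038085938)
```

```bash
cat >> h.py <<'E'
from scipy.spatial.transform import Rotation as Ro
def plan(T,R):
    """delta from measured pose: turn first (tool axes), then shift in the turned axes"""
    o=env.get_obs();R0=Ro.from_euler('xyz',o['tool_rot'],degrees=True)
    rv=(R0.inv()*R).as_rotvec();d=np.array(T)-o['tool_pos']
    print('turn rad',rv.round(4),'shift(old axes)',R0.inv().apply(d).round(4),'shift(new axes)',R.inv().apply(d).round(4))
E
python3 - <<'E'
from h import *
C=cal('top')
for n,u,v in[('lampbase',748,405),('mug',593,365),('greybox',740,295)]: print(n,onz(C,u*.64,v*.64,0.02).round(3))
Pw=np.array(env.get_calibration('wrist')['pose']);o=env.get_obs();R0=Ro.from_euler('xyz',o['tool_rot'],degrees=True)
print('cam in tool',R0.inv().apply(Pw[:3,3]-o['tool_pos']).round(3),'look',R0.inv().apply(-Pw[:3,2]).round(3),env.get_calibration('wrist')['fov_y'])
plan([.50,-.16,.28],Ro.from_euler('xyz',[180,0,-18],degrees=True))
E
```

```text
lampbase [ 0.301 -0.718  0.02 ]
mug [ 0.394 -0.369  0.02 ]
greybox [ 0.55  -0.725  0.02 ]
cam in tool [ 0.069  0.    -0.161] look [-0.254  0.     0.967] 61.86186274839562
turn rad [-0.0017  0.0006  0.581 ] shift(old axes) [ 0.4402 -0.3634 -0.0579] shift(new axes) [ 0.1686 -0.5453 -0.0585]
```

```bash
python3 -m jog '[[0,-0.02,-0.012,0,0,0.116,0.06],[0,-0.02,-0.012,0,0,0.116,0.06],[0,-0.02,-0.012,0,0,0.116,0.06],[0,-0.02,-0.012,0,0,0.116,0.06],[0,-0.02,-0.012,0,0,0.116,0.06],[0.006,-0.03,0,0,0,0,0.06],[0.014,-0.036,0,0,0,0,0.06],[0.014,-0.036,0,0,0,0,0.06],[0.014,-0.036,0,0,0,0,0.06],[0.014,-0.036,0,0,0,0,0.06],[0.014,-0.036,0,0,0,0,0.06],[0.014,-0.036,0,0,0,0,0.06]]'
python3 - <<'E'
from h import *
plan([.50,-.16,.28],Ro.from_euler('xyz',[180,0,-18],degrees=True))
E
```

```text
time_s: 1.1
tool_pos: [0.33, -0.3203, 0.2823]
tool_rot: [180.0, 0.0, -18.0]
force: [1.0, -0.5, 0.9]
grip_width: 0.0603
grasp_force: 0.0
turn rad [0.0003 0.0003 0.0008] shift(old axes) [ 0.1123 -0.2049  0.0022] shift(new axes) [ 0.1122 -0.205   0.0023]
```

```bash
python3 -m jog '[[0.019,-0.034,0,0,0,0,0.06],[0.019,-0.034,0,0,0,0,0.06],[0.019,-0.034,0,0,0,0,0.06],[0.019,-0.034,0,0,0,0,0.06],[0.019,-0.034,0,0,0,0,0.06],[0.01,-0.02,0,0,0,0,0.06],[0,0,0,0,0,0,0.06],[0,0,0,0,0,0,0.06],[0,0,0,0,0,0,0.06]]'
python3 - <<'E'
from h import *
C=cal('wrist');im=env.read_camera('wrist');cv2.imwrite('pics/w1.png',im);cv2.imwrite('pics/w1b.png',cv2.resize(im,(800,600)))
np.savez('w1.npz',P=C[2]);c=C[0];print({k:c[k] for k in('fov_y','cx','cy','k1')})
print('expected stick top',proj(C,[.5465,-.1744,.127]))
E
```

```text
time_s: 1.85
tool_pos: [0.487, -0.1746, 0.2821]
tool_rot: [180.0, 0.1, -18.0]
force: [0.1, -0.3, 0.1]
grip_width: 0.0603
grasp_force: 0.0
{'fov_y': 61.86186274839562, 'cx': 262.59016530175575, 'cy': 199.21487494140752, 'k1': -0.04110309400919538}
expected stick top [242.69294852 128.78208254]
```

View pics/w1b.png

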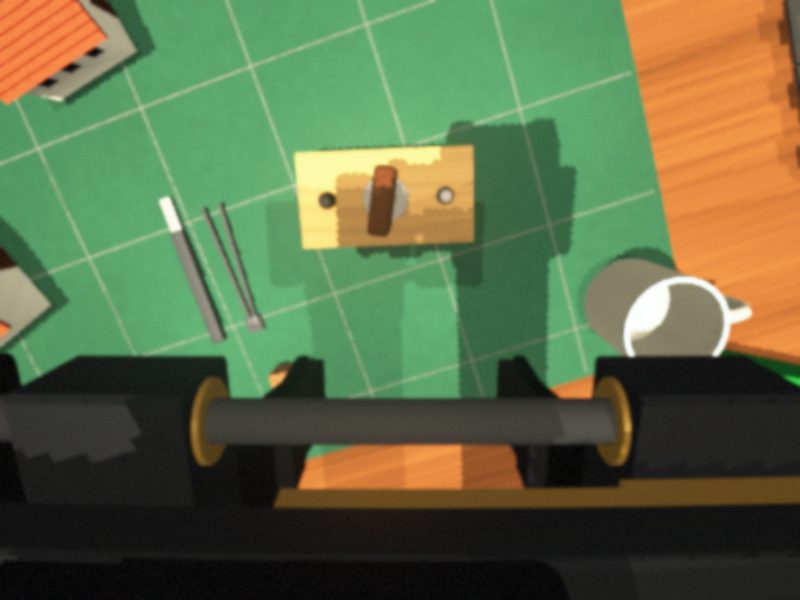

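The wrist view (800x600) shows the stand at (386,198), with the brown handle at (382,200) turned about 5° from the tool's x. The knife and tweezers lie to the left, clear of it. Next I'll measure the handle and stand corners.

```bash
python3 - <<'E'
from h import *
c,f,_=cal('wrist');C=(c,f,np.load('w1.npz')['P'])
im=cv2.imread('pics/w1.png');hsv=cv2.cvtColor(im,cv2.COLOR_BGR2HSV)
S=np.zeros(im.shape[:2],np.uint8);S[85:165,180:310]=1
m=cv2.inRange(hsv,(0,100,20),(15,255,255))*S;m[:, :225]=0;m[:,262:]=0
n,l,s,ce=cv2.connectedComponentsWithStats(m);i=1+np.argmax(s[1:,4]);ys,xs=np.nonzero(l==i)
r=cv2.minAreaRect(np.stack([xs,ys],1).astype(np.float32));print('px',r,s[i])
w=np.array([onz(C,x,y,.127)[:2] for x,y in zip(xs,ys)])*1000
r=cv2.minAreaRect(w.astype(np.float32));print('handle',r,cv2.boxPoints(r).round(1).tolist())
for row in hsv[98:156:6,226:262:3]: print([tuple(map(int,x)) for x in row])
p=cv2.inRange(hsv,(15,50,90),(32,200,255))*S
n,l,s,ce=cv2.connectedComponentsWithStats(p);i=1+np.argmax(s[1:,4]);cn=cv2.findContours((l==i).astype(np.uint8),0,1)[0][0][:,0]
w=np.array([onz(C,x,y,.063)[:2] for x,y in cn])*1000
r=cv2.minAreaRect(w.astype(np.float32));print('stand',r,cv2.boxPoints(r).round(1).tolist())
E
```

```text
px ((244.02310180664062, 128.81539916992188), (14.139959335327148, 45.02460861206055), 7.125016689300537) [235 107  19  45 584]
handle ((545.7853393554688, -175.51844787597656), (13.714146614074707, 42.89061737060547), 63.66913604736328) [[523.5, -172.1999969482422], [562.0, -191.1999969482422], [568.0, -178.89999389648438], [529.5999755859375, -159.89999389648438]]
[(29, 90, 252), (29, 89, 252), (29, 89, 252), (29, 92, 252), (29, 89, 252), (29, 92, 252), (29, 90, 252), (29, 89, 252), (29, 86, 252), (29, 90, 252), (29, 87, 252), (29, 86, 252)]
[(29, 84, 252), (29, 87, 252), (29, 82, 252), (29, 85, 252), (29, 87, 252), (28, 98, 249), (28, 102, 247), (27, 111, 245), (19, 143, 233), (18, 144, 233), (19, 144, 233), (19, 144, 234)]
[(26, 120, 245), (27, 108, 248), (25, 121, 245), (28, 96, 250), (27, 116, 240), (12, 177, 180), (11, 177, 192), (11, 180, 186), (12, 183, 173), (15, 158, 131), (19, 145, 234), (19, 142, 237)]
[(19, 147, 233), (19, 147, 234), (19, 147, 234), (18, 122, 228), (15, 93, 170), (12, 173, 178), (11, 177, 190), (11, 182, 195), (12, 177, 151), (18, 78, 128), (20, 75, 203
[... 695 characters left out ...]
, 89), (17, 108, 106), (17, 122, 172), (17, 153, 182), (17, 151, 186)]
[(17, 153, 177), (17, 156, 178), (17, 155, 176), (16, 158, 124), (13, 159, 93), (13, 175, 89), (13, 160, 91), (14, 168, 79), (16, 157, 146), (17, 151, 176), (17, 152, 176), (17, 152, 174)]
[(17, 151, 184), (17, 153, 183), (17, 151, 183), (17, 151, 187), (17, 150, 178), (17, 154, 169), (17, 155, 166), (17, 154, 171), (17, 154, 181), (17, 151, 179), (17, 152, 179), (17, 154, 182)]
stand ((546.3076171875, -175.17523193359375), (131.28453063964844, 71.68811798095703), 74.39707946777344) [[494.1000061035156, -228.8000030517578], [563.2000122070312, -248.0], [598.5, -121.5999984741211], [529.4000244140625, -102.30000305175781]]
```

```bash
python3 - <<'E'
from h import *
plan([.546,-.1755,.088],Ro.from_euler('xyz',[180,0,-26.2],degrees=True))
E
```

```text
turn rad [0.0009 0.0008 0.1419] shift(old axes) [ 0.0566 -0.0182  0.1941] shift(new axes) [ 0.0533 -0.0258  0.1942]
```

```bash
python3 -m jog '[[0,0,0,0.0005,0.0004,0.071,0.06],[0,0,0,0.0004,0.0004,0.071,0.06],[0.0178,-0.0086,0,0,0,0,0.06],[0.0178,-0.0086,0,0,0,0,0.06],[0.0177,-0.0086,0,0,0,0,0.06],[0,0,0.03,0,0,0,0.06],[0,0,0.03,0,0,0,0.06],[0,0,0.03,0,0,0,0.06],[0,0,0.03,0,0,0,0.06],[0,0,0,0,0,0,0.06],[0,0,0,0,0,0,0.06]]'
python3 - <<'E'
from h import *
plan([.546,-.1755,.088],Ro.from_euler('xyz',[180,0,-26.2],degrees=True))
E
```

```text
time_s: 2.82
tool_pos: [0.5453, -0.1752, 0.1616]
tool_rot: [180.0, 0.2, -26.2]
force: [0.5, -0.2, 0.3]
grip_width: 0.0599
grasp_force: 0.0
turn rad [ 0.      0.0027 -0.0003] shift(old axes) [ 0.001  -0.      0.0736] shift(new axes) [ 0.0008 -0.      0.0736]
```

```bash
python3 -m jog '[[0.0005,0,0.018,0,0.001,0,0.06],[0,0,0.018,0,0.0015,0,0.06],[0,0,0.018,0,0,0,0.06],[0,0,0.012,0,0,0,0.06],[0,0,0.007,0,0,0,0.06],[0,0,0,0,0,0,0.06],[0,0,0,0,0,0,0.06],[0,0,0,0,0,0,0.03],[0,0,0,0,0,0,0.02],[0,0,0,0,0,0,0.005],[0,0,0,0,0,0,0.005],[0,0,0,0,0,0,0.005]]' 40
python3 -m jog '[[0,0,0,0,0,0,0.005],[0,0,0,0,0,0,0.005],[0,0,0,0,0,0,0.005],[0,0,0,0,0,0,0.005]]' 40
```

```text
time_s: 3.82
tool_pos: [0.5479, -0.1742, 0.0899]
tool_rot: [-179.9, -0.2, -26.1]
force: [-0.0, -0.3, 0.3]
grip_width: 0.0347
grasp_force: 0.0
time_s: 4.15
tool_pos: [0.5476, -0.1743, 0.0895]
tool_rot: [-180.0, -0.2, -26.1]
force: [0.4, -0.9, -0.3]
grip_width: 0.014
grasp_force: 40.0
```

Gripped at 14 mm opening and 40 N. Lifting straight up.

```bash
python3 -m jog '[[0,0,-0.005,0,0,0,0.005],[0,0,-0.01,0,0,0,0.005],[0,0,-0.015,0,0,0,0.005],[0,0,-0.018,0,0,0,0.005],[0,0,-0.018,0,0,0,0.005],[0,0,-0.018,0,0,0,0.005],[0,0,-0.018,0,0,0,0.005],[0,0,-0.018,0,0,0,0.005],[0,0,-0.01,0,0,0,0.005],[0,0,-0.005,0,0,0,0.005],[0,0,0,0,0,0,0.005],[0,0,0,0,0,0,0.005]]'
python3 -m jog '[[0,0,0,0,0,0,0.005],[0,0,0,0,0,0,0.005],[0,0,0,0,0,0,0.005]]'
python3 - <<'E'
from h import *
print(env.get_obs()['qpos'])
im=env.read_camera('side');cv2.imwrite('pics/s2.png',im);C=cal('side')
p=proj(C,[.547,-.175,.19]);print(p);u,v=map(int,p)
cv2.imwrite('pics/s2c.png',cv2.resize(im[v-60:v+60,u-80:u+80],(800,600),interpolation=cv2.INTER_CUBIC))
# target: pose for yaw
yaw=16.7
H=Ro.from_euler('z',yaw,degrees=True);n=H.apply([-.5,0,np.cos(np.pi/6)]);spot=np.array([.5461,.2557,.09])
R=Ro.from_matrix(np.stack([H.apply([np.cos(np.pi/6),0,.5]),H.apply([0,-1,0]),-n],1))
print('n',n,'R eul',R.as_euler('xyz',degrees=True))
L=.0785
for h in(.10,.03,0): print(h,spot+n*(L+h))
plan(spot+n*(L+.08),R)
E
```

```text
time_s: 5.15
tool_pos: [0.5469, -0.174, 0.224]
tool_rot: [-180.0, -0.1, -26.1]
force: [-1.2, -0.0, -2.8]
grip_width: 0.0139
grasp_force: 40.0
time_s: 5.4
tool_pos: [0.5468, -0.1739, 0.2236]
tool_rot: [-180.0, -0.1, -26.1]
force: [-0.2, 0.3, -1.8]
grip_width: 0.0135
grasp_force: 40.0
[  43.0132664    11.29187508  -31.84685763   93.37903642    6.06177295
   76.96814777 -105.77394895]
[298.32451468 207.97389766]
n [-0.47891125 -0.14368026  0.8660254 ] R eul [180.  -30.   16.7]
0.1 [0.46061434 0.23005307 0.24458553]
0.03 [0.49413813 0.24011069 0.18396376]
0 [0.50850547 0.2444211  0.15798299]
turn rad [ 0.1952  0.4967 -0.7291] shift(old axes) [-0.2478 -0.3317 -0.0036] shift(new axes) [ 0.0393 -0.4118  0.0187]
```

View pics/s2c.png

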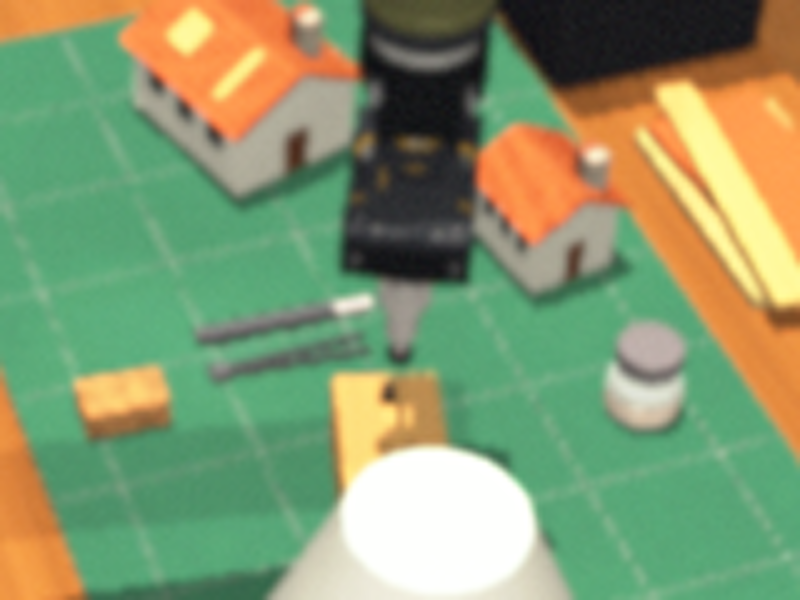

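The crop shows the stick hanging below the gripper, its dark foot at (400,352) above the stand and clear of it. The patch is visible at (190,32) in this side view, so I'll triangulate the patch and strip against the top view and check the foot.

```bash
python3 - <<'E'
from h import *
u0,v0=298-80,207-60
T,S=cal('top'),cal('side')
it=cv2.imread('pics/top.png');is_=cv2.imread('pics/s2.png')
def cents(im,box):
    hsv=cv2.cvtColor(im,cv2.COLOR_BGR2HSV);m=cv2.inRange(hsv,(18,50,190),(35,170,255));W=np.zeros_like(m);W[box[1]:box[3],box[0]:box[2]]=1
    n,l,s,c=cv2.connectedComponentsWithStats(m*W);return [(c[i],s[i,4]) for i in range(1,n) if s[i,4]>15]
a=cents(it,(165,145,235,210));b=cents(is_,(u0+25,v0,u0+62,v0+26));print(a,b)
a=sorted(a,key=lambda t:t[0][0])[:2];b=sorted(b,key=lambda t:t[0][0])[:2]
X=[]
for p,q in zip(a,b):
    x,e=tri(ray(T,*p[0]),ray(S,*q[0]));X.append(x);print(x.round(4),np.round(e,4))
    print('reproj onz side',onz(S,*q[0],.09).round(4))
d=X[0]-X[1];print('yaw',np.degrees(np.arctan2(-d[0],d[1])))
print('foot@plane: expected px',proj(S,[.5464,-.1745,.145]),'seen',u0+400/5,v0+352/5)
E
```

```text
[(array([211.12765957, 179.95744681]), np.int32(47)), (array([192.30232558, 185.62790698]), np.int32(86))] [(array([255.48275862, 152.94827586]), np.int32(58)), (array([265.27777778, 161.27777778]), np.int32(36))]
[0.5475 0.2558 0.0885] [0.001 0.001]
reproj onz side [0.548  0.2541 0.09  ]
[0.5662 0.1946 0.089 ] [0.0012 0.0012]
reproj onz side [0.5671 0.1937 0.09  ]
yaw 16.998417159932746
foot@plane: expected px [297.31296592 218.06677453] seen 298.0 217.4
```

```bash
python3 -m jog '[[0,0,-0.002,0.0217,0.0552,-0.081,0.005],[0,0,-0.002,0.0217,0.0552,-0.081,0.005],[0,0,-0.002,0.0217,0.0552,-0.081,0.005],[0,0,-0.002,0.0217,0.0552,-0.081,0.005],[0,0,-0.002,0.0217,0.0552,-0.081,0.005],[0,0,0,0.0217,0.0552,-0.081,0.005],[0,0,0,0.0217,0.0552,-0.081,0.005],[0,0,0,0.0217,0.0552,-0.081,0.005],[0,0,0,0.0217,0.0552,-0.081,0.005],[0,0,0,0,0,0,0.005],[0,0,0,0,0,0,0.005]]'
cat > goal.py <<'E'
from h import *
import sys
yaw=16.9;H=Ro.from_euler('z',yaw,degrees=True);n=H.apply([-.5,0,np.cos(np.pi/6)]);spot=np.array([.547,.2553,.0895])
R=Ro.from_matrix(np.stack([H.apply([np.cos(np.pi/6),0,.5]),H.apply([0,-1,0]),-n],1))
plan(spot+n*(.0785+float(sys.argv[1])),R)
o=env.get_obs();print(o['qpos'].round(1),o['force'].round(2))
E
python3 goal.py .08
```

```text
time_s: 6.37
tool_pos: [0.5451, -0.1746, 0.2337]
tool_rot: [-179.9, -29.9, 16.4]
force: [-0.0, -0.0, -1.9]
grip_width: 0.0139
grasp_force: 40.0
turn rad [ 0.0029  0.0013 -0.0076] shift(old axes) [ 0.0346 -0.4111  0.0285] shift(new axes) [ 0.0377 -0.4108  0.0298]
[ 53.8  -6.4 -23.8 114.2 -29.9  53.7 -29.8] [-0.   -0.02 -1.93]
```

```bash
python3 -m jog '[[0.001,-0.02,0,0.0029,0.0013,-0.0076,0.005],[0.003,-0.03,0,0,0,0,0.005],[0.004,-0.038,0,0,0,0,0.005],[0.004,-0.038,0,0,0,0,0.005],[0.004,-0.038,0,0,0,0,0.005],[0.004,-0.038,0,0,0,0,0.005],[0.004,-0.038,0.004,0,0,0,0.005],[0.004,-0.038,0.004,0,0,0,0.005],[0.004,-0.038,0.006,0,0,0,0.005],[0.003,-0.038,0.006,0,0,0,0.005],[0.002,-0.03,0.006,0,0,0,0.005],[0.001,-0.025,0.004,0,0,0,0.005]]'
python3 -m jog '[[0,0,0,0,0,0,0.005],[0,0,0,0,0,0,0.005],[0,0,0,0,0,0,0.005]]'
python3 goal.py .08
```

```text
time_s: 7.37
tool_pos: [0.5065, 0.1714, 0.2177]
tool_rot: [-179.8, -28.9, 17.4]
force: [0.2, -0.4, -1.6]
grip_width: 0.0136
grasp_force: 40.0
time_s: 7.62
tool_pos: [0.5078, 0.1665, 0.2177]
tool_rot: [-179.8, -28.9, 17.2]
force: [-0.6, -0.6, -3.1]
grip_width: 0.0135
grasp_force: 40.0
turn rad [-0.0056  0.019   0.0051] shift(old axes) [-0.0092 -0.0737 -0.0152] shift(new axes) [-0.0093 -0.0736 -0.0158]
[ -1.4 -16.5 -17.8 123.8  -5.7  43.1 -89.4] [-0.6  -0.59 -3.12]
```

```bash
python3 goal.py .045; python3 -m jog '[[0,-0.006,0.006,0,0,0,0.005],[0,-0.012,0.006,0,0,0,0.005],[-0.002,-0.014,0.003,-0.002,0.004,0.002,0.005],[-0.003,-0.014,0,-0.002,0.005,0.002,0.005],[-0.002,-0.014,0,-0.002,0.005,0.001,0.005],[-0.002,-0.009,0,0,0.005,0,0.005],[0,-0.005,0,0,0,0,0.005],[0,0,0,0,0,0,0.005],[0,0,0,0,0,0,0.005]]'
python3 goal.py .045
```

```text
turn rad [-0.0056  0.019   0.0051] shift(old axes) [-0.0085 -0.0735  0.0198] shift(new axes) [-0.0093 -0.0736  0.0192]
[ -1.4 -16.5 -17.8 123.8  -5.7  43.1 -89.4] [-0.6  -0.59 -3.12]
time_s: 8.37
tool_pos: [0.4856, 0.2361, 0.1999]
tool_rot: [180.0, -30.0, 16.9]
force: [0.9, -0.3, -1.1]
grip_width: 0.014
grasp_force: 40.0
turn rad [ 0.0005  0.0001 -0.0007] shift(old axes) [ 0.0004 -0.0005  0.0043] shift(new axes) [ 0.0004 -0.0005  0.0043]
[  -2.4  -15.7  -27.6  124.9   -0.3   39.8 -104. ] [ 0.89 -0.35 -1.14]
```

Now hovering about 50 mm out along the normal. Checking with the side view and wrist view.

```bash
python3 - <<'E'
from h import *
S=cal('side');a=env.read_camera('side');cv2.imwrite('pics/s3.png',a)
W=cal('wrist');b=env.read_camera('wrist');cv2.imwrite('pics/w3.png',b)
sp=np.array([.547,.2553,.0895]);n=np.array([-.4784,-.1454,.866])
u,v=proj(S,sp).astype(int);x0,y0=u-40,v-50
for nm,C in(('side',S),('wrist',W)): print(nm,'spot',proj(C,sp).round(1),'foot',proj(C,sp+n*.049).round(1))
print(x0,y0)
ca=cv2.resize(a[y0:y0+75,x0:x0+80],(400,375),interpolation=cv2.INTER_CUBIC)
cb=cv2.resize(b,(400,300));cb=cv2.copyMakeBorder(cb,0,75,0,0,0)
cv2.imwrite('pics/c3.png',np.hstack([ca,cb]))
E
```

```text
side spot [255.1 152.9] foot [249.8 146.4]
wrist spot [261.1 191. ] foot [260.9 205.4]
215 102
```

View pics/c3.png

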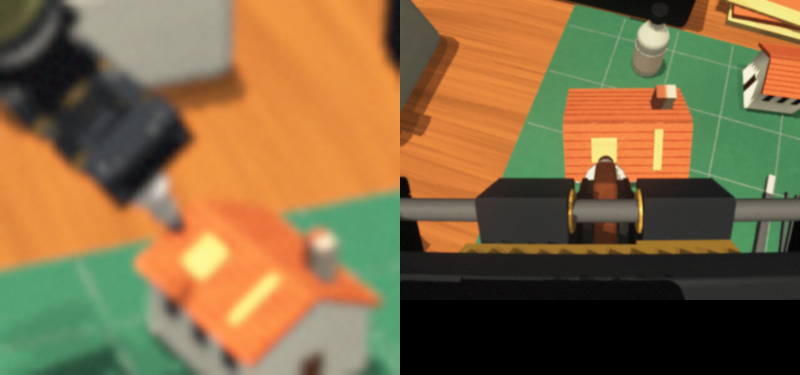

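The left crop shows the foot at (178,222) and the patch centre at (203,257), both matching the predicted pixels. The wrist view has the patch centre at (204,150), also as predicted. Advancing along the tool z.

```bash
python3 -m jog '[[0,0,0.004,0,0,0,0.005],[0,0,0.008,0,0,0,0.005],[0,0,0.01,0,0,0,0.005],[0,0,0.01,0,0,0,0.005],[0,0,0.006,0,0,0,0.005],[0,0,0.003,0,0,0,0.005],[0,0,0,0,0,0,0.005],[0,0,0,0,0,0,0.005],[0,0,0,0,0,0,0.005],[0,0,0,0,0,0,0.005]]'; python3 - <<'E'
from h import *
n=np.array([-.4784,-.1454,.866]);F=[]
for i in range(6): F.append(env.get_obs()['force']@n); env.read_camera('top')
print(np.round(F,2),np.mean(F))
E
python3 goal.py 0
```

```text
time_s: 9.3
tool_pos: [0.5049, 0.2428, 0.1649]
tool_rot: [180.0, -30.0, 16.9]
force: [-0.2, 0.2, -2.7]
grip_width: 0.0137
grasp_force: 40.0
[-2.26 -1.57 -1.17 -1.6  -1.28 -1.68] -1.593284024577293
turn rad [ 0.0001 -0.0003  0.0006] shift(old axes) [0.0006 0.0002 0.0086] shift(new axes) [0.0006 0.0002 0.0086]
[  -0.9  -10.4  -30.   125.4    3.9   34.6 -107.5] [-0.63  0.28 -1.67]
```

```bash
cat > f.py <<'E'
from h import *
n=np.array([-.4784,-.1454,.866]);F=[]
for i in range(8): F.append(env.get_obs()['force']@n); env.read_camera('top')
print('contact N',np.mean(F)+1.6)
E
python3 -m jog '[[0.0005,0,0.003,0,0,0,0.005],[0,0,0.003,0,0,0,0.005],[0,0,0.003,0,0,0,0.005],[0,0,0.002,0,0,0,0.005],[0,0,0.002,0,0,0,0.005],[0,0,0,0,0,0,0.005],[0,0,0,0,0,0,0.005],[0,0,0,0,0,0,0.005],[0,0,0,0,0,0,0.005]]';python3 f.py;python3 goal.py 0
```

```text
time_s: 10.35
tool_pos: [0.5115, 0.2447, 0.1536]
tool_rot: [180.0, -30.0, 16.9]
force: [-1.0, -0.4, -0.0]
grip_width: 0.0136
grasp_force: 40.0
contact N 3.262448855857125
turn rad [-0.     -0.0002  0.0006] shift(old axes) [ 0.0001  0.0002 -0.0046] shift(new axes) [ 0.0001  0.0002 -0.0046]
[  -0.4   -8.5  -30.7  125.3    5.8   33.  -109. ] [-1.9  -0.11  1.39]
```

Contact is about 3.3 N, so the spring is in about 5–6.5 mm. One last check that the house has not moved and that the foot sits on the patch.

```bash
python3 - <<'E'
from h import *
a=env.read_camera('side')
hsv=cv2.cvtColor(a,cv2.COLOR_BGR2HSV);m=cv2.inRange(hsv,(18,50,190),(35,170,255));Z=np.zeros_like(m);Z[147:173,243:280]=1
n,l,s,c=cv2.connectedComponentsWithStats(m*Z);print([(c[i].round(1),s[i,4]) for i in range(1,n) if s[i,4]>10])
cv2.imwrite('pics/c4.png',cv2.resize(a[102:177,215:295],(800,600)[:1]*1+(600,) if False else (640,600),interpolation=cv2.INTER_CUBIC))
E
```

```text
[(array([257.6, 151.8]), np.int32(20)), (array([265.3, 161.3]), np.int32(36))]
```

View pics/c4.png

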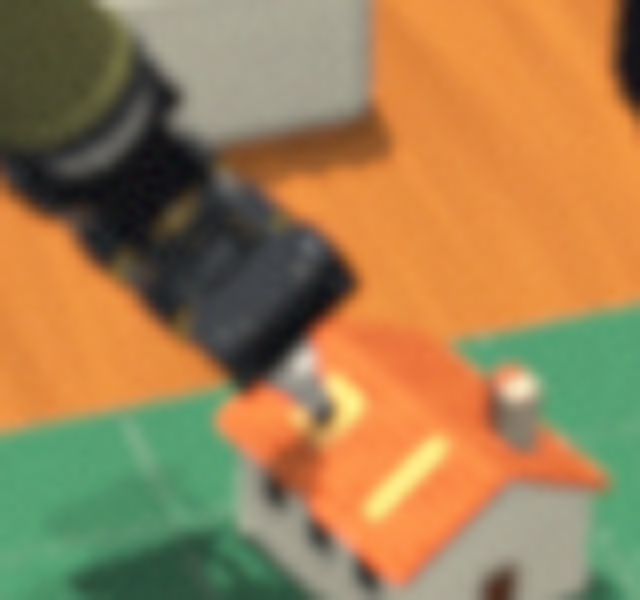

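The foot's tip at (323,412) maps to (255.4,153.5) in the side picture, which is on the patch centre (255.3,152.9). The strip has not moved, so the house is where it was. Handing in.

```bash
python3 -c "
from cell import env
print(env.sign_off())"
```

```text
the job is handed in; nothing more can be done
None
```

I handed the job in with the stick still gripped and its foot on the centre of the square skylight, square to the slope, pressing at about 3.3 N with the spring in roughly 5–6.5 mm; the house had not moved, and sign-off gave no verdict.

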